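# Sort sealed bottles into full and empty by their weight

## Robot

A 6-joint arm with a two-finger parallel gripper is mounted at the origin on a cart in front of the work surface, level with it; the furniture and walls round the work are solid. World frame = base frame: x ahead of the robot, y to its left, z up, the work surface at z = 0. Lengths are in m, angles in rad, forces in N, time in s.
With the tool pointing down it reaches from about 0.3 to 0.775 m from the base axis. Payload 14.6 kg.
Tool frame: the origin (TCP) lies at the centre of the arm's flange, where the gripper is bolted on; the fingertips stand 199 mm ahead of it and the grasp point (between the pads) lies 180 mm ahead of it (env.hold_point_z is the distance from the TCP to the grasp point, in m); x points along the fingers, z is the direction in which the jaws open and shut, and the axes are right-handed (so a half turn about x gives the same grasp; the last joint's range is limited). The gripper opens to 94 mm and grips with 3 to 60 N. Pads are 16 mm wide; open, the fingers measure 119 mm over their backs; the gripper's body (75 mm by 177 mm) begins 78 mm behind the grasp point.
Start: joints at [1.206, 0.3, 1.521, -0, 1.321, -0.067], TCP at [0.161, 0.526, 0.405] pointing down, gripper open.
Joint ranges: [-3.03, 3.03], [-0.79, 2.21], [0.23, 2.52], [-1.04, 4.18], [0, 3.07], [-2.55, 2.55]. Speed limits (rad/s): [2.22, 2.22, 2.57, 3.14, 3.14, 3.14].

## Interface

Orientations are given as [roll, pitch, yaw] about the fixed x, y, z axes, in that order (R = Rz(yaw) Ry(pitch) Rx(roll)).
In Python, from rig import status, optics, env gives the robot as it stands.
- The arm moves only by the tool apply_moves, never from a script. Its argument "deltas" is text: rows parted by semicolons, each of 5 numbers parted by spaces: the finger opening in m, from 0 to 0.094, then the shift along the tool's x, y, z in m, then the turn about the tool's x in rad. A call has exactly 5 rows; each row is the pose to reach, as a shift and turn from the pose commanded when the call began, along the tool's axes at that moment; what a row does not reach only later rows make up. A row lasts 1/8 s, in which the tool goes at most 62.5 mm and 10.7 degrees, less where a joint would pass 70% of its speed; a pose out of reach is approached as far as the arm can. A call with a gripper value outside its range is refused whole. The fingers move at their own pace and stop on an object; the grip force is fixed at half the most. Time passes only in rows, so rows that repeat a pose let the fingers close, or fill a call up. It gives the time, the measured TCP pose, the force and the opening at its end, in the units of the state.
- status.state(): the state, without advancing time (a new reading comes with each control period).
- optics.camera(name): name is "side" or "top" or "wrist"; returns the picture (384x512x3 uint8, red, green, blue); there is no depth.
- optics.camera_params(name): a dict with "camera_matrix" (3x3 intrinsics, pixels), "distortion" ([k1, k2, p1, p2, k3] as OpenCV has them; the pictures are not rectified), "position" and "orientation" of the camera in the world. Camera axes: x right, y down, z forward; pixel columns grow to the right and rows downward; lengths in m; the calibration is good to about 2 mm. A picture is of the moment at which its call begins: read the wrist's pose just before it. camera_params takes no time and is no camera call; for the wrist camera it gives the pose at the moment of the call.
- env.sign_off(): hands the job in, once; it reports no verdict.
The state is a dict: "time": time; "joint_pos": joint angles; "dq": joint speeds; "joint_efforts": joint torques, N m; "eef_pos": TCP position; "ee_rot": TCP orientation; "wrist_force": force on the tool from outside, world axes, zero at the start; "wrist_torque": the same for the moment, N m; "gripper_width": finger opening in m.
Only numpy, scipy, OpenCV 4.12 (cv2) and the standard library are available. Lean on these libraries where they do the work, as an engineer would, in place of code of your own. Each camera call takes 0.05 s, during which the arm holds its last target.

## Task

Two brown bottles with white caps stand on the front part of the bench between the two steel trays; each is sealed and may be full or empty, which only its weight tells. Lift each one to feel how heavy it is, and stand it upright in the rectangular tray if it is full or in the round tray if it is empty. Do not knock a bottle over.

Things in the scene. Friction and masses are not known exactly. Their poses are not given: they have to be found in the camera images.
- bottle_1: First sealed brown bottle with a white cap, upright: body 53 mm across up to z = 85 mm, a shoulder tapering above it to the cap, cap 33 mm across from 104 to 120 mm, cap fixed to the bottle. Origin: centre of the underside, z up. It is either full (0.40 to 0.50 kg in all, 3.9 to 4.9 N) or empty (about 0.12 kg, 1.2 N), whatever the other bottle is: both may be full or both empty. The contents do not show. Can be grasped round the body or by the cap.
- bottle_2: Second sealed brown bottle, same as bottle_1 in looks, size and origin (centre of the underside, z up). Also either full (0.40 to 0.50 kg) or empty (about 0.12 kg), whatever bottle_1 is.
- rect_tray: Rectangular open steel tray for the full bottles, fixed to the bench. 130 mm (its x) by 200 mm (its y) outside, rim 18 mm high, walls and floor 3 mm; a small grip lip sticks out 13 mm at each short side. Origin: centre of the underside, on the bench; z up. Has room for both bottles side by side along its y (for instance 48 mm either side of the centre).
- round_tray: Round open steel tray for the empty bottles, fixed to the bench. 200 mm across the rim, 188 mm across the foot, rim 18 mm high, wall and floor 3 mm. Origin: centre of the underside, on the bench; z up. Has room for both bottles side by side (for instance 48 mm either side of the centre).

How it is judged:
At the end, for the whole second after the job is handed in: Each full bottle stands inside the rectangular tray and each empty one inside the round tray, on the tray's floor, upright within 10 degrees, released and at rest. (Which is full is judged by the weight it rests on the tray with: over or under 2.6 N.) (((x of bottle_1 in the frame of rect_tray between -0.062 and 0.062 m and y of bottle_1 in the frame of rect_tray between -0.097 and 0.097 m and contact force between bottle_1 and rect_tray above 2.6 N and z of bottle_1 in the frame of rect_tray between -0.002 and 0.012 m and angle between bottle_1's own z axis and vertical below 0.17 rad and linear speed of bottle_1 below 0.02 m/s) or (horizontal distance between bottle_1 and round_tray below 0.094 m and contact force between bottle_1 and round_tray between 0.4 and 2.6 N and z of bottle_1 in the frame of round_tray between -0.002 and 0.012 m and angle between bottle_1's own z axis and vertical below 0.17 rad and linear speed of bottle_1 below 0.02 m/s)) and ((x of bottle_2 in the frame of rect_tray between -0.062 and 0.062 m and y of bottle_2 in the frame of rect_tray between -0.097 and 0.097 m and contact force between bottle_2 and rect_tray above 2.6 N and z of bottle_2 in the frame of rect_tray between -0.002 and 0.012 m and angle between bottle_2's own z axis and vertical below 0.17 rad and linear speed of bottle_2 below 0.02 m/s) or (horizontal distance between bottle_2 and round_tray below 0.094 m and contact force between bottle_2 and round_tray between 0.4 and 2.6 N and z of bottle_2 in the frame of round_tray between -0.002 and 0.012 m and angle between bottle_2's own z axis and vertical below 0.17 rad and linear speed of bottle_2 below 0.02 m/s))); the robot touches nothing.
It fails at once if a bottle is knocked over (angle between any of bottle_1, bottle_2's own z axis and vertical above 0.8 rad).
It also fails if it takes over 72 s, if anything falls off the work surface, if the arm or the gripper's body presses on something with over 40 N, if the wrist force passes 120 N, or if a joint passes its speed limit or range.

## Working session

There is one attempt and no reset: what is moved stays moved. The work goes in short steps, Python scripts to look and compute and a tool call to move; the robot and the scene stay as the last step left them, time stands still between calls to the robot, and variables do not carry over. Pictures are saved under pics/ and viewed, and the job is handed in when it is done.

Besides the shell and the picture viewer there is one more tool, called after ">>>" as name(argument=value, ...), one argument or row to a line, values as JSON. apply_moves: Moves the arm, as the interface text tells. Its arguments: {"type":"object","properties":{"deltas":{"type":"string"}},"required":["deltas"]}

```bash
mkdir -p pics; ls; python3 - <<'E'
from rig import status, optics, env
import cv2
s=status.state();print(s, env.hold_point_z)
for n in ("top","side","wrist"):
    p=optics.camera_params(n); print(n,p)
    cv2.imwrite(f"pics/{n}0.png",cv2.cvtColor(optics.camera(n),cv2.COLOR_RGB2BGR))
E
```

```text
pics
{'time': 0.0, 'joint_pos': array([ 1.20640828e+00,  3.00448946e-01,  1.52160188e+00, -1.48156627e-05,
        1.32067224e+00, -6.65991121e-02]), 'dq': array([ 5.25038186e-05, -7.69174084e-04, -3.07158924e-04,  1.12978368e-04,
       -5.49039971e-04,  1.95721926e-03]), 'joint_efforts': array([-1.65316538e-03, -5.31809556e+01, -3.52733159e+01,  7.07525178e-02,
        2.44310807e-02, -6.58159274e-05]), 'eef_pos': array([0.16136317, 0.5257552 , 0.40408955]), 'ee_rot': array([ 3.08768781,  1.56966583, -1.92248643]), 'wrist_force': array([0.82027601, 0.38671749, 0.89708562]), 'wrist_torque': array([ 0.00876522, -0.00070434,  0.00478704]), 'gripper_width': 0.09428528484487321} 0.1804
top {'camera_matrix': array([[463.35846157,   0.        , 252.50074614],
       [  0.        , 463.35846157, 196.51601044],
       [  0.        ,   0.        ,   1.        ]]), 'distortion': array([-0.12259221,  0.        ,  0.        ,  0.        ,  0.        ]), 'position': array([0.43173894, 0.01325968, 0.99290905]), 'orientation': array([-3.022065  , -0.00502753, -1.58823607])}
side {'camera_matrix': array([[361.64861651,   0.        , 253.38830833],
       [  0.        , 361.64861651, 182.03625766],
       [  0.        ,   0.        ,   1.        ]]), 'distortion': array([-0.01841256,  0.        ,  0.        ,  0.        ,  0.        ]), 'position': array([0.45752692, 0.90261933, 0.40113652]), 'orientation': array([-1.94731775, -0.00988079, -3.02408214])}
wrist {'camera_matrix': array([[283.03963187,   0.        , 257.62201771],
       [  0.        , 283.03963187, 188.83504351],
       [  0.        ,   0.        ,   1.        ]]), 'distortion': array([0.00427679, 0.        , 0.        , 0.        , 0.        ]), 'position': array([0.0817902 , 0.54952702, 0.38402414]), 'orientation': array([2.85183716e+00, 1.10644808e-03, 1.27344998e+00])}
```

View pics/top0.png

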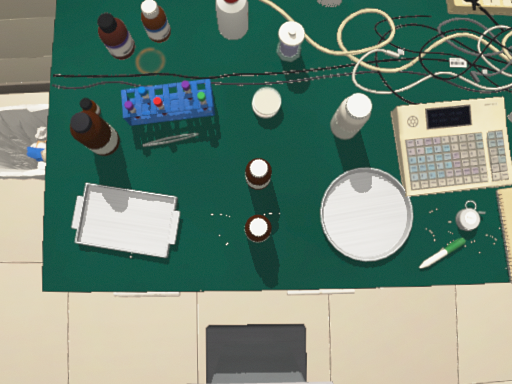

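View pics/side0.png

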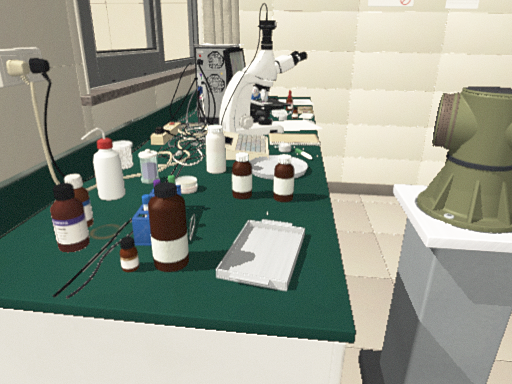

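The top view shows the two bottles (caps near (259,168) and (258,222)), the rectangular tray around (127,221) at the left (+y), and the round tray around (366,214).

```bash
cat > h.py <<'E'
from rig import status, optics, env
import numpy as np, cv2
from scipy.spatial.transform import Rotation as R
def ray(n,uv,z,p=None):
    p=p or optics.camera_params(n)
    q=cv2.undistortPoints(np.array(uv,float).reshape(-1,1,2),p["camera_matrix"],p["distortion"]).reshape(-1,2)
    d=np.c_[q,np.ones(len(q))]@R.from_euler("xyz",p["orientation"]).as_matrix().T
    o=p["position"]; return o+d*((z-o[2])/d[:,2])[:,None]
def proj(n,X):
    p=optics.camera_params(n); Rm=R.from_euler("xyz",p["orientation"]).as_matrix().T
    return cv2.projectPoints(np.array(X,float).reshape(-1,1,3),cv2.Rodrigues(Rm)[0],-Rm@p["position"],p["camera_matrix"],p["distortion"])[0].reshape(-1,2)
E
python3 - <<'E'
from h import *
im=cv2.imread("pics/top0.png")
hsv=cv2.cvtColor(im,cv2.COLOR_BGR2HSV)
m=((hsv[...,1]<70)&(hsv[...,2]>150)).astype(np.uint8)
n,l,st,c=cv2.connectedComponentsWithStats(m)
for i in range(1,n):
    if st[i,4]>60 and 60<c[i][0]<420 and 130<c[i][1]<270: print(st[i],c[i])
crop=cv2.resize(im[140:280,60:420],None,fx=2.2,fy=2.2,interpolation=cv2.INTER_CUBIC); cv2.imwrite("pics/c.png",crop)
print(ray("top",[(259,168),(258,222)],.12))
print(ray("top",[(85,185),(179,192),(170,257),(76,249)],.018))
print(ray("top",[(366,214),(321,214),(412,214)],.018))
E
```

```text
[  320    97   192   164 14544] [415.70303905 177.74663091]
[250 159  18  18 249] [258.30120482 167.6626506 ]
[  71  183  109   74 5814] [126.58410733 220.41176471]
[249 218  18  18 252] [257.85714286 226.42857143]
[[ 0.59119958 -0.00634364  0.12      ]
 [ 0.48791335 -0.00248171  0.12      ]]
[[0.57982921 0.36722643 0.018     ]
 [0.56102639 0.162432   0.018     ]
 [0.42390535 0.18153243 0.018     ]
 [0.44252495 0.38400439 0.018     ]]
[[ 0.50718183 -0.23457248  0.018     ]
 [ 0.50900447 -0.13804198  0.018     ]
 [ 0.50518312 -0.33521583  0.018     ]]
```

View pics/c.png

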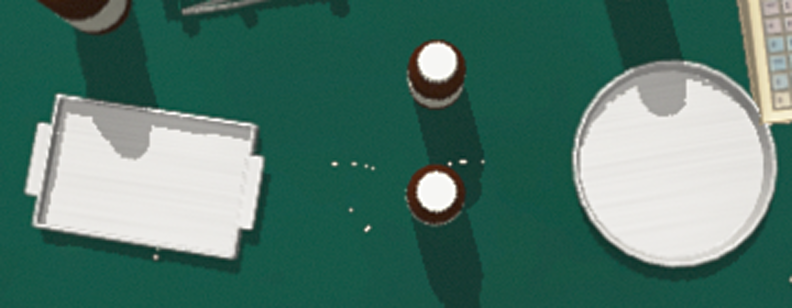

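```bash
python3 - <<'E'
from h import *
s=status.state()
print(R.from_euler("xyz",s["ee_rot"]).as_matrix().round(3))
A,B=ray("top",[(258.3,167.7),(257.9,226.4)],.12)
T=ray("top",[(126.6,220.2)],.018);O=ray("top",[(366.6,214.3)],.018)
print(A,B,T,O)
c=ray("top",[(57/2.2+60,95/2.2+140),(257/2.2+60,125/2.2+140),(237/2.2+60,259/2.2+140),(35/2.2+60,227/2.2+140)],.018); print(c, [np.linalg.norm(c[i]-c[i-1]) for i in range(4)])
print(np.c_[proj("side",[A,B,A-[0,0,.12],B-[0,0,.12],T[0],O[0]])].round(1))
print("tall bottle base",ray("top",[(105,145)],0),"round white bottle base",ray("top",[(345,132)],0))
print("cap of tall", [ray("top",[(90,130)],z)[0].round(3) for z in(.15,.2,.25)])
im=cv2.imread("pics/side0.png")
cv2.imwrite("pics/s.png",cv2.resize(im[120:300,130:330],None,fx=3,fy=3))
E
```

```text
[[-0.    -0.956  0.293]
 [-0.001  0.293  0.956]
 [-1.     0.    -0.001]]
[ 0.59180413 -0.00501596  0.12      ] [ 0.47961721 -0.00213826  0.12      ] [[0.50257855 0.27451377 0.018     ]] [[ 0.50651666 -0.23584192  0.018     ]]
[[0.58375814 0.36531451 0.018     ]
 [0.55078403 0.1670743  0.018     ]
 [0.42244209 0.18633554 0.018     ]
 [0.4548921  0.38442455 0.018     ]] [np.float64(0.13027528505149696), np.float64(0.20096386329765642), np.float64(0.12977922470450673), np.float64(0.20072932433118204)]
[[242.2 153.3]
 [284.6 155.5]
 [242.2 194.9]
 [282.8 197.6]
 [265.9 244.4]
 [277.8 163.7]]
tall bottle base [[6.71353960e-01 3.31016758e-01 1.11022302e-16]] round white bottle base [[ 0.69126982 -0.20107324  0.        ]]
cap of tall [array([0.665, 0.313, 0.15 ]), array([0.651, 0.295, 0.2  ]), array([0.637, 0.278, 0.25 ])]
```

View pics/s.png

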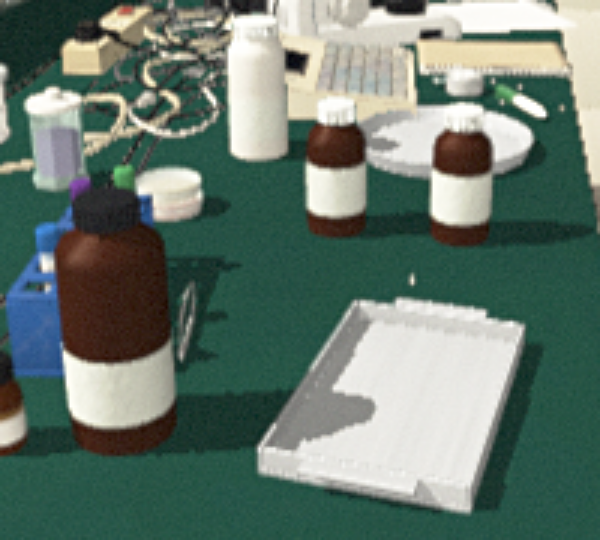

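Positions agree between views (tray measures 130 × 200 mm, and caps reproject into the side view within 1 px). I'll start with the nearer bottle and keep the tool's orientation.

```bash
cat >> h.py <<'E'
def d(x,y,gz):
    s=status.state(); M=R.from_euler("xyz",s["ee_rot"]).as_matrix()
    hp=s["eef_pos"]+M[:,0]*env.hold_point_z
    print("t",round(s["time"],2),"hold",hp.round(4),"F",s["wrist_force"].round(2),"w",round(s["gripper_width"],4),"j",s["joint_pos"].round(2))
    print("tool delta", (M.T@(np.array([x,y,gz])-hp)).round(4))
E
python3 -c "
from h import *
d(.4796,-.002,.224)"
```

```text
t 0.15 hold [0.1613 0.5256 0.2238] F [ 0.93  0.61 -0.7 ] w 0.0939 j [ 1.21  0.3   1.52  0.    1.32 -0.07]
tool delta [ 2.000e-04 -4.591e-01 -4.110e-01]
```

>>> apply_moves(
  deltas="0.094 0 -0.03 -0.027 0; 0.094 0 -0.067 -0.06 0; 0.094 0 -0.104 -0.093 0; 0.094 0 -0.141 -0.126 0; 0.094 0 -0.178 -0.16 0",
)

```text
time: 0.78
eef_pos: [0.2851, 0.3192, 0.4046]
ee_rot: [-3.119, 1.571, -1.846]
wrist_force: [0.1, -1.3, -0.6]
gripper_width: 0.094
```

>>> apply_moves(
  deltas="0.094 0 -0.037 -0.033 0; 0.094 0 -0.074 -0.066 0; 0.094 0 -0.111 -0.099 0; 0.094 0 -0.148 -0.132 0; 0.094 0 -0.185 -0.166 0",
)

```text
time: 1.4
eef_pos: [0.4133, 0.1061, 0.4047]
ee_rot: [-0.964, 1.571, 0.31]
wrist_force: [0.7, 1.1, 0.4]
gripper_width: 0.0938
```

```bash
python3 -c "
from h import *
d(.4796,-.002,.224)"
```

```text
t 1.4 hold [0.4133 0.1061 0.2243] F [0.66 1.13 0.4 ] w 0.0938 j [ 0.17  0.02  1.84  0.    1.28 -1.11]
tool delta [ 0.0003 -0.0951 -0.0839]
```

>>> apply_moves(
  deltas="0.094 0 -0.025 -0.022 0; 0.094 0 -0.05 -0.044 0; 0.094 0 -0.075 -0.066 0; 0.094 0 -0.095 -0.084 0; 0.094 0 -0.095 -0.084 0",
)

```text
time: 2.02
eef_pos: [0.4793, -0.0016, 0.4042]
ee_rot: [1.854, 1.57, 3.125]
wrist_force: [0.3, -0.5, 0.7]
gripper_width: 0.0939
```

```bash
python3 -c "
from h import *
cv2.imwrite('pics/w1.png',cv2.cvtColor(optics.camera('wrist'),cv2.COLOR_RGB2BGR))
print(proj('wrist',[[.4796,-.0021,.12],[.5918,-.005,.12]]))
d(.4796,-.0021,.067)"
```

```text
[[257.18262476 194.26705044]
 [285.01831286 288.9836077 ]]
t 2.08 hold [ 0.4788 -0.0008  0.2239] F [-0.25 -0.31 -0.02] w 0.0941 j [-0.08  0.14  1.72  0.    1.29 -1.35]
tool delta [ 0.1569 -0.0013 -0.001 ]
```

View pics/w1.png

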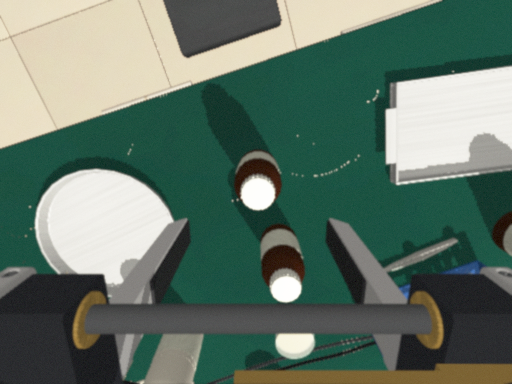

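The wrist view confirms the caps at (258,192) and (286,286), within 3 px of the predictions. Descending.

>>> apply_moves(
  deltas="0.094 0.025 -0.001 -0.001 0; 0.094 0.05 -0.001 -0.001 0; 0.094 0.075 -0.001 -0.001 0; 0.094 0.1 -0.001 -0.001 0; 0.094 0.12 -0.001 -0.001 0",
)

```text
time: 2.7
eef_pos: [0.479, -0.0008, 0.2838]
ee_rot: [1.513, 1.57, 2.787]
wrist_force: [0.3, 0.6, 0.2]
gripper_width: 0.0939
```

>>> apply_moves(
  deltas="0.094 0.012 0 0 0; 0.094 0.024 0 0 0; 0.094 0.036 0 0 0; 0.094 0.036 0 0 0; 0.094 0.036 0 0 0",
)

```text
time: 3.32
eef_pos: [0.4797, -0.0018, 0.249]
ee_rot: [-1.372, 1.57, -0.099]
wrist_force: [1.1, 0.9, -0.0]
gripper_width: 0.094
```

```bash
python3 -c "
from h import *
d(.4796,-.0021,.067)"
```

```text
t 3.33 hold [ 0.4798 -0.0018  0.0686] F [ 1.1   0.86 -0.02] w 0.094 j [-0.08  0.35  1.86 -0.    0.93 -1.35]
tool delta [ 0.0016  0.0001 -0.0003]
```

Close, then lift a little.

>>> apply_moves(
  deltas="0.075 0 0 0 0; 0.062 0 0 0 0; 0.052 0 0 0 0; 0.045 0 0 0 0; 0.045 0 0 0 0",
)

```text
time: 3.95
eef_pos: [0.4796, -0.0018, 0.2487]
ee_rot: [-1.946, 1.571, -0.673]
wrist_force: [0.6, 0.1, 0.3]
gripper_width: 0.0526
```

>>> apply_moves(
  deltas="0.045 0 0 0 0; 0.045 -0.01 0 0 0; 0.045 -0.025 0 0 0; 0.045 -0.04 0 0 0; 0.045 -0.05 0 0 0",
)

```text
time: 4.58
eef_pos: [0.4796, -0.0018, 0.3001]
ee_rot: [-1.352, 1.569, -0.079]
wrist_force: [-0.5, 0.3, -0.8]
gripper_width: 0.0529
```

>>> apply_moves(
  deltas="0.045 0 0 0 0; 0.045 0 0 0 0; 0.045 0 0 0 0; 0.045 0 0 0 0; 0.045 0 0 0 0",
)

```text
time: 5.2
eef_pos: [0.4796, -0.0018, 0.2985]
ee_rot: [1.776, 1.57, 3.049]
wrist_force: [0.1, 0.2, -1.4]
gripper_width: 0.0528
```

```bash
python3 -c "
from h import *
f=[]
for i in range(8):
    im=optics.camera(['side','top'][i%2]); f.append(status.state()['wrist_force'])
    if i<2: cv2.imwrite('pics/l%d.png'%i,cv2.cvtColor(im,cv2.COLOR_RGB2BGR))
print(np.array(f).round(2), np.mean(f,0))
d(.4796,-.0021,.13)"
```

```text
[[-0.    0.59 -1.24]
 [ 0.99  0.44 -0.94]
 [-0.03  0.53 -1.54]
 [ 0.37  0.1  -0.75]
 [ 0.05  0.54 -1.36]
 [-0.18  1.21 -1.66]
 [ 0.18 -0.53 -1.62]
 [ 0.45 -0.15 -1.41]] [ 0.22907872  0.34074979 -1.31459526]
t 5.6 hold [ 0.4796 -0.0018  0.1183] F [ 0.45 -0.15 -1.41] w 0.0528 j [-0.08  0.27  1.83 -0.    1.04 -1.35]
tool delta [-0.0117 -0.0001 -0.0003]
```

View pics/l0.png

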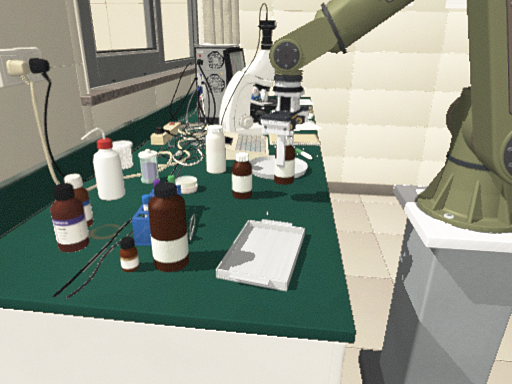

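Side view: the bottle has been lifted (its base moved from row ~197 to ~184). Mean force is −1.31 N, so it's empty and goes in the round tray, at (0.4585, −0.236).

>>> apply_moves(
  deltas="0.045 0 -0.003 -0.013 0; 0.045 0 -0.008 -0.038 0; 0.045 0 -0.014 -0.067 0; 0.045 0 -0.02 -0.096 0; 0.045 0 -0.026 -0.125 0",
)

```text
time: 6.22
eef_pos: [0.4674, -0.1306, 0.2987]
ee_rot: [-2.161, 1.571, -0.888]
wrist_force: [-0.2, 1.0, -1.1]
gripper_width: 0.0529
```

>>> apply_moves(
  deltas="0.045 0 -0.006 -0.029 0; 0.045 0 -0.012 -0.058 0; 0.045 0 -0.018 -0.085 0; 0.045 0 -0.0224 -0.105 0; 0.045 0 -0.0224 -0.105 0",
)

```text
time: 6.85
eef_pos: [0.458, -0.237, 0.2985]
ee_rot: [1.71, 1.571, 2.981]
wrist_force: [-0.3, 0.0, -1.7]
gripper_width: 0.053
```

```bash
python3 -c "
from h import *
im=optics.camera('top')
cv2.imwrite('pics/t2.png',cv2.cvtColor(im,cv2.COLOR_RGB2BGR))
d(.4585,-.236,.0716)"
```

```text
t 6.9 hold [ 0.4581 -0.2361  0.1181] F [-0.07 -0.27 -1.79] w 0.0529 j [-0.55  0.34  1.73  0.    1.07 -1.82]
tool delta [ 0.0465 -0.0003  0.0002]
```

View pics/t2.png

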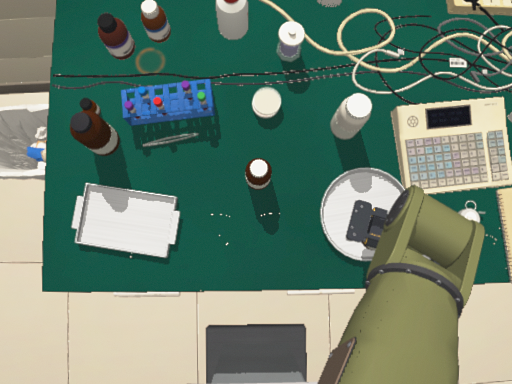

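The arm is over the round tray, with the gripper around (370,225). Lowering gently.

>>> apply_moves(
  deltas="0.045 0.01 0 0 0; 0.045 0.022 0 0 0; 0.045 0.034 0 0 0; 0.045 0.041 0 0 0; 0.045 0.045 0 0 0",
)

```text
time: 7.52
eef_pos: [0.4584, -0.2358, 0.2531]
ee_rot: [1.31, 1.57, 2.583]
wrist_force: [0.3, -0.6, -0.3]
gripper_width: 0.0531
```

>>> apply_moves(
  deltas="0.045 0.001 0 0 0; 0.045 0.001 0 0 0; 0.045 0.001 0 0 0; 0.045 0.001 0 0 0; 0.045 0.001 0 0 0",
)

```text
time: 8.15
eef_pos: [0.4584, -0.2359, 0.2527]
ee_rot: [-1.755, 1.571, -0.482]
wrist_force: [-0.3, -0.8, -0.4]
gripper_width: 0.053
```

```bash
python3 -c "
from h import *
f=[]
for i in range(4):
    optics.camera('side'); f.append(status.state()['wrist_force'])
print(np.mean(f,0))
d(.4585,-.236,.0716)"
```

```text
[-0.03701317  0.02573527 -1.07086589]
t 8.35 hold [ 0.4584 -0.2359  0.0723] F [-0.01  0.28 -1.54] w 0.0526 j [-0.55  0.41  1.76 -0.    0.97 -1.82]
tool delta [ 0.0007 -0.0002 -0.0001]
```

>>> apply_moves(
  deltas="0.045 0.001 0 0 0; 0.045 0.001 0 0 0; 0.056 0.001 0 0 0; 0.064 0.001 0 0 0; 0.072 0.001 0 0 0",
)

```text
time: 8.98
eef_pos: [0.4584, -0.2359, 0.2516]
ee_rot: [-2.457, 1.571, -1.184]
wrist_force: [-0.4, -0.3, -1.2]
gripper_width: 0.0702
```

>>> apply_moves(
  deltas="0.075 0 0 0 0; 0.075 -0.015 0 0 0; 0.075 -0.04 0 0 0; 0.075 -0.07 0 0 0; 0.075 -0.1 0 0 0",
)

```text
time: 9.6
eef_pos: [0.4582, -0.2358, 0.3537]
ee_rot: [-1.817, 1.57, -0.544]
wrist_force: [0.3, 0.5, 0.6]
gripper_width: 0.0751
```

```bash
python3 -c "
from h import *
cv2.imwrite('pics/s3.png',cv2.cvtColor(optics.camera('side'),cv2.COLOR_RGB2BGR))
d(.5918,-.005,.172)"
```

```text
t 9.65 hold [ 0.4596 -0.2366  0.1772] F [ 0.85 -0.19  4.54] w 0.0753 j [-0.55  0.27  1.68 -0.    1.19 -1.82]
tool delta [ 0.0052 -0.0584  0.2602]
```

View pics/s3.png

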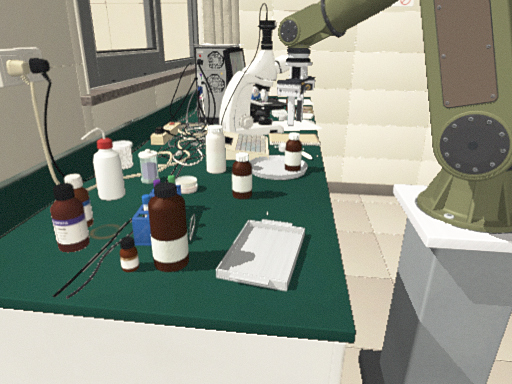

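The bottle stands upright in the round tray at (293,153). Next, the second bottle.

>>> apply_moves(
  deltas="0.094 -0.01 -0.005 0.025 0; 0.094 -0.02 -0.015 0.065 0; 0.094 -0.02 -0.025 0.11 0; 0.094 -0.02 -0.035 0.155 0; 0.094 -0.02 -0.045 0.2 0",
)

```text
time: 10.28
eef_pos: [0.5605, -0.0565, 0.3727]
ee_rot: [-1.474, 1.57, -0.201]
wrist_force: [-0.3, -1.0, -0.6]
gripper_width: 0.0938
```

>>> apply_moves(
  deltas="0.094 0 -0.007 0.03 0; 0.094 0 -0.0132 0.0595 0; 0.094 0 -0.0132 0.0595 0; 0.094 0 -0.0132 0.0595 0; 0.094 0 -0.0132 0.0595 0",
)

```text
time: 10.9
eef_pos: [0.5898, -0.0057, 0.372]
ee_rot: [-1.675, 1.57, -0.403]
wrist_force: [-0.1, -0.1, -0.0]
gripper_width: 0.0944
```

```bash
python3 -c "
from h import *
cv2.imwrite('pics/w4.png',cv2.cvtColor(optics.camera('wrist'),cv2.COLOR_RGB2BGR))
print(proj('wrist',[[.5918,-.005,.12]]))
d(.5918,-.005,.067)"
```

```text
[[259.72167093 205.89873483]]
t 10.95 hold [ 0.5899 -0.0057  0.1916] F [ 0.29 -0.52 -0.57] w 0.0941 j [-0.07  0.42  1.44 -0.    1.28 -1.34]
tool delta [ 0.1246 -0.0016  0.0012]
```

View pics/w4.png

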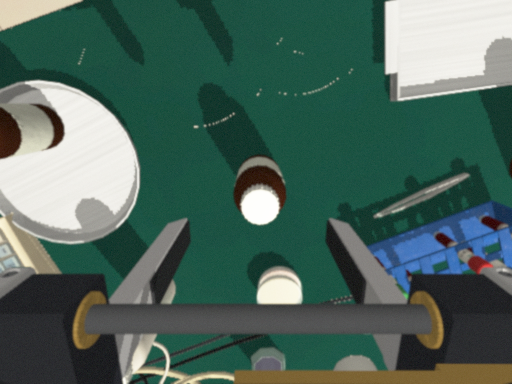

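The cap is at (260,205), exactly as predicted. Descend, grip and lift.

>>> apply_moves(
  deltas="0.094 0.02 -0.0016 0.0012 0; 0.094 0.045 -0.0016 0.0012 0; 0.094 0.07 -0.0016 0.0012 0; 0.094 0.09 -0.0016 0.0012 0; 0.094 0.105 -0.0016 0.0012 0",
)

```text
time: 11.58
eef_pos: [0.5919, -0.0047, 0.2659]
ee_rot: [1.87, 1.57, -3.141]
wrist_force: [1.1, 0.1, 0.4]
gripper_width: 0.0939
```

>>> apply_moves(
  deltas="0.094 0.01 0 0 0; 0.094 0.0185 0 0 0; 0.08 0.0185 0 0 0; 0.07 0.0185 0 0 0; 0.06 0.0185 0 0 0",
)

```text
time: 12.2
eef_pos: [0.5921, -0.0042, 0.2487]
ee_rot: [-1.338, 1.57, -0.065]
wrist_force: [0.3, -0.1, -0.5]
gripper_width: 0.0676
```

>>> apply_moves(
  deltas="0.05 0 0 0 0; 0.045 0 0 0 0; 0.045 0 0 0 0; 0.045 0 0 0 0; 0.045 0 0 0 0",
)

```text
time: 12.82
eef_pos: [0.5921, -0.0043, 0.2484]
ee_rot: [-1.709, 1.57, -0.436]
wrist_force: [-1.0, -0.9, 3.4]
gripper_width: 0.0523
```

```bash
python3 -c "
from h import *
d(.5918,-.005,.067)"
```

```text
t 12.82 hold [ 0.5921 -0.0043  0.068 ] F [-1.   -0.89  3.41] w 0.0523 j [-0.07  0.56  1.54 -0.    1.04 -1.34]
tool delta [ 0.001   0.0001 -0.0008]
```

>>> apply_moves(
  deltas="0.045 -0.005 0 0 0; 0.045 -0.015 0 0 0; 0.045 -0.03 0 0 0; 0.045 -0.042 0 0 0; 0.045 -0.05 0 0 0",
)

```text
time: 13.45
eef_pos: [0.5921, -0.0042, 0.2993]
ee_rot: [-1.337, 1.57, -0.064]
wrist_force: [-0.0, -1.2, -3.8]
gripper_width: 0.0525
```

>>> apply_moves(
  deltas="0.045 0 0 0 0; 0.045 0 0 0 0; 0.045 0 0 0 0; 0.045 0 0 0 0; 0.045 0 0 0 0",
)

```text
time: 14.08
eef_pos: [0.592, -0.0042, 0.298]
ee_rot: [1.869, 1.571, -3.142]
wrist_force: [-0.1, 0.1, -3.5]
gripper_width: 0.0528
```

```bash
python3 -c "
from h import *
f=[]
for i in range(8):
    im=optics.camera('side'); f.append(status.state()['wrist_force'])
cv2.imwrite('pics/s5.png',cv2.cvtColor(im,cv2.COLOR_RGB2BGR))
print(np.array(f)[:,2].round(2), np.mean(f,0))
d(.5918,-.005,.12)"
```

```text
[-3.17 -3.45 -4.7  -3.6  -3.95 -4.92 -4.25 -3.22] [-0.48845456  0.12872275 -3.90799254]
t 14.47 hold [ 0.5921 -0.0042  0.1178] F [-0.9  -1.04 -3.22] w 0.0526 j [-0.07  0.5   1.51 -0.    1.14 -1.34]
tool delta [-0.0022  0.     -0.0008]
```

View pics/s5.png

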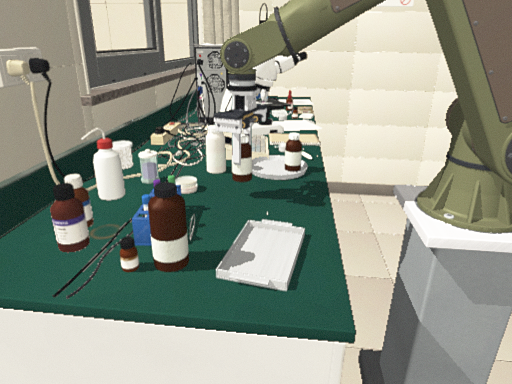

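The bottle is lifted and the mean is −3.9 N, so it's full. It goes to the rectangular tray's centre (0.503, 0.2745).

>>> apply_moves(
  deltas="0.045 0 0.008 0.011 0; 0.045 0 0.023 0.033 0; 0.045 0 0.04 0.058 0; 0.045 0 0.057 0.082 0; 0.045 0 0.074 0.106 0",
)

```text
time: 15.1
eef_pos: [0.5516, 0.1205, 0.2982]
ee_rot: [-0.028, 1.571, 1.246]
wrist_force: [-0.2, 0.1, -3.0]
gripper_width: 0.0518
```

>>> apply_moves(
  deltas="0.045 0 0.017 0.024 0; 0.045 0 0.034 0.048 0; 0.045 0 0.051 0.073 0; 0.045 0 0.068 0.098 0; 0.045 0 0.082 0.117 0",
)

```text
time: 15.72
eef_pos: [0.5073, 0.2565, 0.2982]
ee_rot: [0.256, 1.571, 1.53]
wrist_force: [0.1, -1.2, -4.2]
gripper_width: 0.0523
```

>>> apply_moves(
  deltas="0.045 0 0.007 0.01 0; 0.045 0 0.0113 0.0172 0; 0.045 0 0.0113 0.0172 0; 0.045 0 0.0113 0.0172 0; 0.045 0 0.0113 0.0172 0",
)

```text
time: 16.35
eef_pos: [0.5028, 0.274, 0.2981]
ee_rot: [3.035, 1.571, -1.975]
wrist_force: [0.1, 0.7, -4.6]
gripper_width: 0.0525
```

```bash
python3 -c "
from h import *
im=optics.camera('side')
cv2.imwrite('pics/s6.png',cv2.cvtColor(im,cv2.COLOR_RGB2BGR))
d(.5026,.2745,.071)"
```

```text
t 16.4 hold [0.5027 0.2741 0.1178] F [-0.44 -0.51 -4.9 ] w 0.0522 j [ 0.44  0.46  1.57  0.    1.12 -0.84]
tool delta [0.0468 0.0003 0.0003]
```

View pics/s6.png

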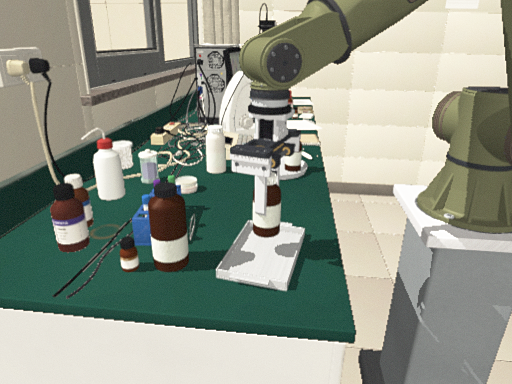

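The bottle hangs over the tray, its base at about (266,233). Lower and release.

>>> apply_moves(
  deltas="0.045 0.01 0 0 0; 0.045 0.022 0 0 0; 0.045 0.034 0 0 0; 0.045 0.042 0 0 0; 0.045 0.0455 0 0 0",
)

```text
time: 17.02
eef_pos: [0.5025, 0.2745, 0.2519]
ee_rot: [2.306, 1.57, -2.704]
wrist_force: [-1.0, -0.4, -3.7]
gripper_width: 0.0523
```

>>> apply_moves(
  deltas="0.045 0.001 0 0 0; 0.045 0.001 0 0 0; 0.045 0.001 0 0 0; 0.045 0.001 0 0 0; 0.045 0.001 0 0 0",
)

```text
time: 17.65
eef_pos: [0.5026, 0.2745, 0.2518]
ee_rot: [-1.028, 1.571, 0.245]
wrist_force: [0.6, 0.2, -4.0]
gripper_width: 0.0525
```

```bash
python3 -c "
from h import *
f=[]
for i in range(4):
    optics.camera('side'); f.append(status.state()['wrist_force'])
print(np.mean(f,0))
d(.5026,.2745,.071)"
```

```text
[ 0.28080794  0.08709656 -4.23124031]
t 17.85 hold [0.5026 0.2745 0.0713] F [-1.17  0.27 -4.27] w 0.0522 j [ 0.44  0.52  1.6   0.    1.03 -0.84]
tool delta [ 0.0003 -0.     -0.    ]
```

Still hanging; going down another 1 mm or so.

>>> apply_moves(
  deltas="0.045 0.0005 0 0 0; 0.045 0.001 0 0 0; 0.045 0.001 0 0 0; 0.045 0.001 0 0 0; 0.045 0.001 0 0 0",
)

```text
time: 18.48
eef_pos: [0.5026, 0.2745, 0.2513]
ee_rot: [-1.124, 1.57, 0.149]
wrist_force: [-2.6, -3.2, 5.9]
gripper_width: 0.0524
```

```bash
python3 -c "
from h import *
f=[]
for i in range(4):
    optics.camera('side'); f.append(status.state()['wrist_force'])
print(np.mean(f,0))
d(.5026,.2745,.071)"
```

```text
[-3.22517449 -2.38867193  5.52980497]
t 18.68 hold [0.5027 0.2745 0.0709] F [-3.73 -1.73  5.47] w 0.0527 j [ 0.44  0.52  1.6  -0.    1.03 -0.84]
tool delta [-0.0001  0.0001 -0.    ]
```

In contact; release.

>>> apply_moves(
  deltas="0.045 -0.0004 0 0 0; 0.054 -0.0004 0 0 0; 0.062 -0.0004 0 0 0; 0.07 -0.0004 0 0 0; 0.08 -0.0004 0 0 0",
)

```text
time: 19.3
eef_pos: [0.5026, 0.2745, 0.251]
ee_rot: [-0.718, 1.571, 0.555]
wrist_force: [0.5, -0.5, 0.3]
gripper_width: 0.0765
```

>>> apply_moves(
  deltas="0.085 0 0 0 0; 0.085 -0.015 0 0 0; 0.085 -0.04 0 0 0; 0.085 -0.07 0 0 0; 0.085 -0.1 0 0 0",
)

```text
time: 19.92
eef_pos: [0.5025, 0.2744, 0.3531]
ee_rot: [-0.828, 1.57, 0.444]
wrist_force: [0.1, -0.1, -0.2]
gripper_width: 0.0851
```

>>> apply_moves(
  deltas="0.085 -0.02 0.025 -0.01 0; 0.085 -0.03 0.06 -0.03 0; 0.085 -0.03 0.1 -0.04 0; 0.085 -0.03 0.13 -0.05 0; 0.085 -0.03 0.15 -0.06 0",
)

```text
time: 20.55
eef_pos: [0.3402, 0.261, 0.3822]
ee_rot: [-0.67, 1.569, 0.603]
wrist_force: [-1.1, 0.3, 0.1]
gripper_width: 0.0851
```

```bash
python3 - <<'E'
from h import *
for n in('top','side'): cv2.imwrite(f'pics/{n}7.png',cv2.cvtColor(optics.camera(n),cv2.COLOR_RGB2BGR))
d(.5026,.2745,.071)
print(proj('top',[[.5026,.2745,.123],[.4585,-.236,.123]]),proj('side',[[.5026,.2745,.123],[.4585,-.236,.123],[.5026,.2745,.003],[.4585,-.236,.003]]))
E
```

```text
t 20.65 hold [0.3404 0.2612 0.2019] F [ 0.03 -0.33 -0.1 ] w 0.0852 j [ 0.57  0.05  1.87  0.    1.22 -0.71]
tool delta [ 0.1311 -0.151   0.06  ]
[[112.11700308 216.37897792]
 [381.48147492 235.04301341]] [[267.13486803 196.55852804]
 [294.01943942 133.20751372]
 [265.71178289 250.80515306]
 [292.17901497 168.65261715]]
```

View pics/top7.png

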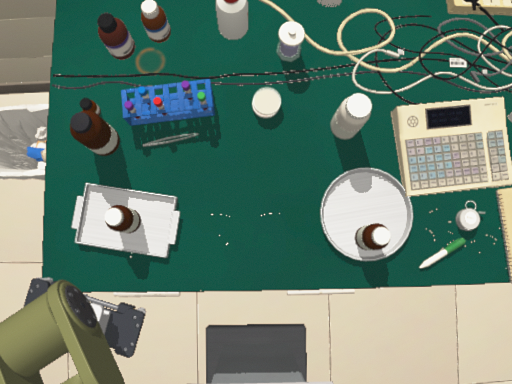

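View pics/side7.png

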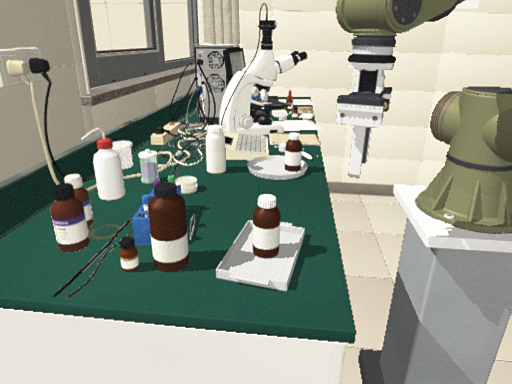

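Both bottles stand upright in their trays. The caps in the top view, around (113,217) and (381,236), match the predictions, and the arm is clear.

```bash
python3 -c "
from rig import env
print(env.sign_off())"
```

```text
the job is handed in; nothing more can be done
None
```

I lifted both bottles to weigh them, placed each in its tray, and handed the job in at about 20.7 s of the 72 s allowed. `sign_off` gives no verdict, so I can't confirm the result.

- **Nearer bottle:** it read about 1.3 N, so it is empty. It stands in the round tray, about 48 mm from the centre.
- **Farther bottle:** it read about 3.9 N on the first lift and about 4.2 N just before it was set down, so it is full. It stands at the centre of the rectangular tray.

**Last checks:** in the final top and side pictures both bottles are upright in their trays. Caps are within 1–2 px of the expected positions in the top view and about 4 px in the side view. The gripper is clear of everything and the wrist force is near zero.

**Set-down force:** the full bottle was pressed on the tray with about 5.5 N for a moment before release. I raised it slightly before opening the gripper. No check failed.

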